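# Stone perch for the model helicopter

## Task

Build the perch for the model helicopter: set the slate stone that is flat on top and bottom centrally on the flat ledge of the display rock, clear of the crag, then rest the green helicopter body upright on the middle of that stone. Set each one down on its place rather than dropping it, let go, and leave the domed brown stone where it lies.

Things in the scene. Friction and masses are not known exactly. Their poses are not given: they have to be found in the camera images.
- ledge (a point): Middle of the flat level top of the beige-grey display rock, fixed to the desk; the point is on the surface, 34 mm above the desk. The ledge spans -49 to +55 mm along its x and 86 mm across its y. From 58 mm out on the +x side a darker crag slopes up to 22 mm above the ledge and ends at 104 mm; a stone laid partly on it would lean. z is up.
- slate_mid (a point): Centre (16 mm above its underside) of the loose blue-grey slate stone, 190 g: flat top and underside, 32 mm high, 72 mm long along its x with broken, angled ends. Its two long sides, 44 mm apart across its y, are upright, flat and parallel for at least 44 mm: grip it there. It lies on the desk, z up.
- heli_mid (a point): Cabin centre, 21 mm above the flat belly, of the loose green plastic helicopter body, 70 g. Nose +x, z up. Cabin 56 mm long, 36 mm wide with upright parallel sides (grip across y), roof 42 mm and mast 54 mm above the belly. Nose reaches 47 mm ahead, the thin raised tail boom 107 mm behind. The belly, 52 by 30 mm, is centred under this point and the body balances on it.
- dome_mid (a point): Middle of the loose brown stone with a rounded top, about 66 by 48 mm and 37 mm high, lying on the desk; the point is 18 mm above its underside. Nothing can stand on it. It is not needed: leave it where it lies.
Not all that is in view belongs to the job. What is shaped like the part that bears slate_mid but turquoise is not meant.

How it is judged:
On the way:
1. the slate stone lies level on the ledge, let go and still (horizontal distance between slate_mid and ledge below 0.02 m and z of slate_mid in the frame of ledge between 0.011 and 0.021 m and angle between slate_mid's own z axis and vertical below 0.175 rad and contact force between the fingers and slate below 0.1 N and linear speed of slate below 0.02 m/s), for 0.2 s.
At the end, for the whole second after the job is handed in: The slate lies on the ledge (level within 10 degrees, centre within 20 mm of the ledge's middle), the helicopter body rests belly down on it (within 10 degrees, centre within 18 mm of the slate's), both released and still; the domed stone is within 30 mm of its start (all of step 1 and horizontal distance between heli_mid and slate_mid below 0.018 m and z of heli_mid in the frame of slate_mid between 0.031 and 0.043 m and angle between heli_mid's own z axis and vertical below 0.175 rad and contact force between the fingers and heli below 0.1 N and linear speed of heli below 0.02 m/s and distance of dome_mid from where it was at the start of the episode below 0.03 m); the robot touches nothing.
It fails at once if the domed stone is moved by more than 30 mm (distance of dome_mid from where it was at the start of the episode above 0.03 m).
It fails at once if the slate stone falls freely from more than 15 mm above its place on the ledge (contact force between slate and anything else below 0.02 N and height (world z) of slate_mid above 0.065 m).
It fails at once if the helicopter body falls freely from more than 15 mm above its place on the stone (contact force between heli and anything else below 0.02 N and height (world z) of heli_mid above 0.102 m).
It also fails if it takes over 59 s, if anything falls off the work surface, if the arm or the gripper's body presses on something with over 40 N, if the wrist force passes 120 N, or if a joint passes its speed limit or range.

## Robot

A 6-joint arm with a two-finger parallel gripper is mounted at the origin on the work surface. World frame = base frame: x ahead of the robot, y to its left, z up, the work surface at z = 0. Lengths are in m, angles in rad, forces in N, time in s.
With the tool pointing down it reaches from about 0.4 to 0.925 m from the base axis. Payload 3.4 kg.
Tool frame: the origin (TCP) lies between the finger pads; the fingertips stand 8 mm ahead of it and the grasp point (between the pads) lies 11 mm behind it; z points along the fingers, y is the line along which they close (so a half turn about z gives the same grasp; the last joint's range is limited). The gripper opens to 85 mm and grips with 20 to 120 N. Pads are 22 mm wide; open, the fingers measure 114 mm over their backs; the gripper's body (76 mm by 85 mm) begins 54 mm behind the grasp point. The pads swing forward as they close: fully open they stand 13 mm farther back than shut.
Start: joints at [1.036, 0.307, 1.506, -0, 1.328, -0.073], TCP at [0.256, 0.515, 0.239] pointing down, gripper open.
Joint ranges: [-3.12, 3.12], [-1.05, 2.28], [0.14, 2.33], [-1.42, 4.57], [0.1, 2.73], [-2.68, 2.68]. Speed limits (rad/s): [2.57, 2.57, 3.14, 3.14, 3.14, 3.14].

## Interface

Orientations are given as a rotation vector (axis times angle).
In Python, from rig import read_state, capture, get_calibration, finish_job gives the robot as it stands.
- The arm moves only by the tool jog_arm, never from a script. Its argument "commands" is a list of rows, each an object with "travel": the shift along the world's x, y, z each as a share of 50 mm, from -1 to 1, a list of three; "rot": the turn, a rotation vector about the world's x, y, z each as a share of 8 degrees, from -1 to 1, a list of three. In form: [{"travel": [x, y, z], "rot": [ax, ay, az]}, ...]. A call has 1 to 5 rows; each row shifts and turns the commanded pose from where the row before left it; what a row does not reach is not made up. A row lasts 1/10 s, in which the tool goes at most 50 mm and 8.59 degrees, less where a joint would pass 70% of its speed; a pose out of reach is approached as far as the arm can. A call with a number of a shift or a turn outside -1 to 1 is refused whole. A call with a gripper value outside its range is refused whole. "fingers" is the finger opening in mm, from 0 to 85.4, set as the call begins (left out, the last holds). The fingers move at their own pace and stop on an object; "grip_force" is the grip in N (left out, the last holds). Time passes only in rows, so rows that do not move let the fingers close. It gives the time, the measured TCP pose, the force, the opening and the grip force at its end, in the units of the state.
- read_state(): the state, without advancing time (a new reading comes with each control period).
- capture(name): name is "scene" or "side" or "wrist"; returns the picture (384x512x3 uint8, red, green, blue); there is no depth.
- get_calibration(name): a dict with "fx", "fy", "cx", "cy" (pixels), "position" and "orientation" of the camera in the world. Camera axes: x right, y up, looking along -z (the intrinsics and any distortion apply to the point x, -y, -z); pixel columns grow to the right and rows downward; lengths in m; the calibration is good to about 2 mm. A picture is of the moment at which its call begins: read the wrist's pose just before it. get_calibration takes no time and is no camera call; for the wrist camera it gives the pose at the moment of the call.
- finish_job(): hands the job in; it is judged then, once.
The state is a dict: "clock": time; "joint_pos": joint angles; "dq": joint speeds; "tau": joint torques, N m; "ee_pos": TCP position; "orientation": TCP orientation; "wrist_force": force on the tool from outside, world axes, zero at the start; "moment": the same for the moment, N m; "gripper_width": opening from 0.0 (shut) to 1.0 (fully open); "finger_force": force on a finger pad.
Only numpy, scipy, OpenCV 4.12 (cv2) and the standard library are available. Lean on these libraries where they do the work, as an engineer would, in place of code of your own. Each camera call takes 0.05 s, during which the arm holds its last target. There are 200 camera calls.

## Working session

There is one attempt and no reset: what is moved stays moved. The work goes in short steps, Python scripts to look and compute and a tool call to move; the robot and the scene stay as the last step left them, time stands still between calls to the robot, and variables do not carry over. Pictures are saved under pics/ and viewed, at most 10 in all, crops included, and the job is handed in when it is done.

Besides the shell and the picture viewer there is one more tool, called by a JSON object that holds its "api" and its "payload". jog_arm: Moves the arm, as the interface text tells. Its arguments: {"type":"object","properties":{"commands":{"type":"array"},"fingers":{"type":"number"},"grip_force":{"type":"number"}},"required":["commands"]}

```bash
mkdir -p pics
python3 - <<'E'
from rig import *
import cv2,numpy as np
a=capture("scene");b=capture("side")
cv2.imwrite("pics/scene.png",a[:,:,::-1]);cv2.imwrite("pics/side.png",b[:,:,::-1])
for n in("scene","side","wrist"):print(n,get_calibration(n))
print(read_state())
E
```

```text
scene {'fx': 461.2621131983004, 'fy': 461.2621131983004, 'cx': 248.18001004303707, 'cy': 186.5654950054642, 'position': array([ 1.20698906, -0.31888463,  1.0092181 ]), 'orientation': array([0.58136516, 0.36936614, 1.10838003])}
side {'fx': 462.9141290162754, 'fy': 462.9141290162754, 'cx': 252.7263533245161, 'cy': 195.26693111428477, 'position': array([ 0.05976925, -0.7809835 ,  1.07170409]), 'orientation': array([ 0.69723397, -0.2117022 , -0.55203158])}
wrist {'fx': 315.8544491148474, 'fy': 315.8544491148474, 'cx': 252.73015104423632, 'cy': 186.32281154400357, 'position': array([0.19375655, 0.54470739, 0.37382467]), 'orientation': array([-0.24709956, -0.15120841,  1.10394458])}
{'clock': 0.1, 'joint_pos': array([ 1.03649846e+00,  3.07506464e-01,  1.50752490e+00,  2.10126836e-05,
        1.32841363e+00, -7.35145067e-02]), 'dq': array([ 3.44129000e-04, -2.02873057e-03, -3.87942171e-03,  1.64847519e-05,
        1.64688577e-03, -5.25806168e-04]), 'tau': array([-1.35215301e-03, -4.58528566e+01, -2.52607316e+01, -1.95537114e-04,
        5.47445670e-03, -1.14424063e-05]), 'ee_pos': array([0.25538751, 0.51449658, 0.23847514]), 'orientation': array([-7.17286995e-01, -3.05802082e+00,  2.76623006e-03]), 'wrist_force': array([ 0.14129948, -0.14468634, -0.27222902]), 'moment': array([-0.01352953, -0.03462966,  0.03780217]), 'finger_force': 0.0, 'gripper_width': 0.9978386224443491}
```

View pics/scene.png

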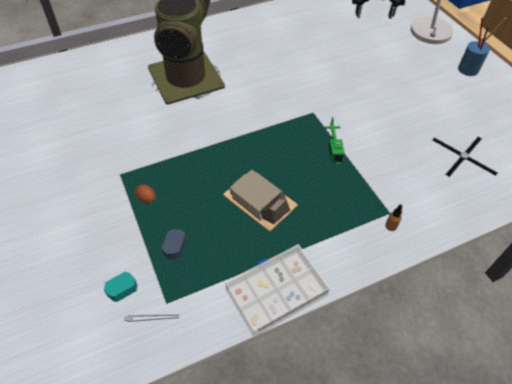

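View pics/side.png

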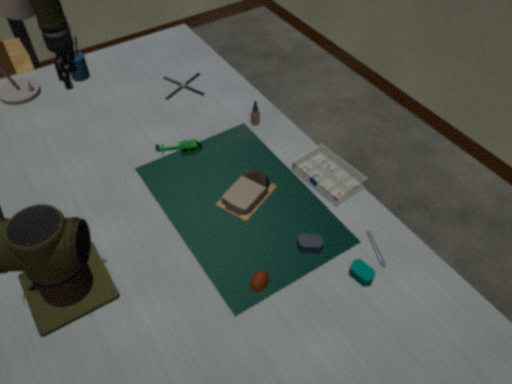

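Scene picture: the candidates for the slate are the blue-grey stone (174,243), the turquoise look-alike (121,287) and the brown dome (145,193). The rock is at (262,198) and the helicopter at (337,145). In the side view the slate is at (310,242), the rock at (246,193) and the helicopter at (185,146). I choose the blue-grey stone and will check it in a close crop.

Run:
```python
import cv2,numpy as np
a=cv2.imread("pics/scene.png");b=cv2.imread("pics/side.png")
def c(i,x,y,w=44,h=50):return cv2.resize(i[y-h//2*1:y+h//2,x-w//2:x+w//2],(264,300),interpolation=cv2.INTER_CUBIC) 
def c2(i,x,y):return cv2.resize(i[y-37:y+38,x-33:x+33],(264,300),interpolation=cv2.INTER_CUBIC)
r1=np.hstack([c(a,174,243),c2(a,262,198),c(a,335,143)])
r2=np.hstack([c(b,310,242),c2(b,246,193),c(b,180,146,60,68) ])
cv2.imwrite("pics/m.png",np.vstack([r1,r2]))
```

```text
(no output)
```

View pics/m.png

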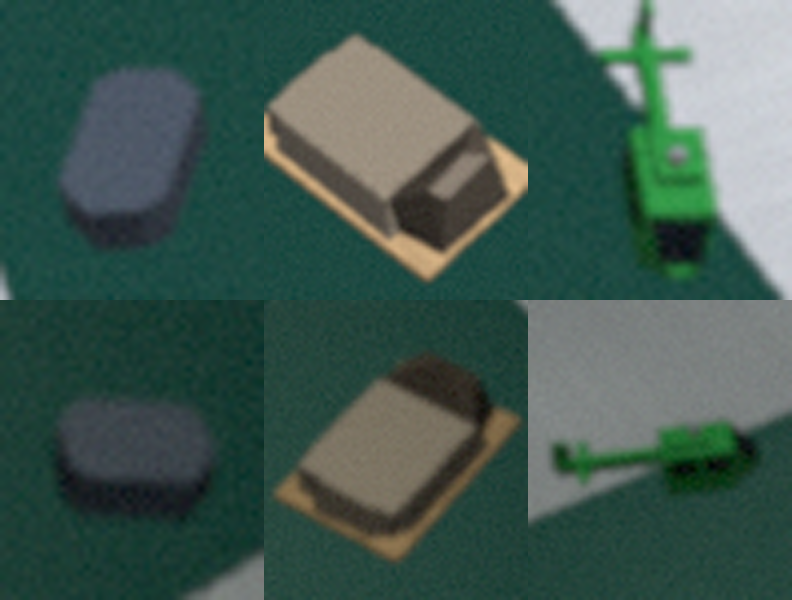

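The crop confirms the blue-grey flat-topped stone. The crag is on the rock's lower-right end in the scene view, so ledge +x points that way. The helicopter's nose points down in the scene view.

```bash
cat > h.py <<'E'
from rig import *
import cv2,numpy as np
from scipy.spatial.transform import Rotation as R
def ray(cal,px):
    px=np.atleast_2d(px).astype(float)
    d=np.c_[(px[:,0]-cal["cx"])/cal["fx"],-(px[:,1]-cal["cy"])/cal["fy"],-np.ones(len(px))]
    return R.from_rotvec(cal["orientation"]).apply(d)
def plane(cal,px,z):
    d=ray(cal,px);p=np.array(cal["position"]);return (p+d*((z-p[2])/d[:,2])[:,None])[:,:2]
def proj(cal,P):
    q=R.from_rotvec(cal["orientation"]).inv().apply(np.atleast_2d(P)-cal["position"])
    return np.c_[cal["cx"]-cal["fx"]*q[:,0]/q[:,2],cal["cy"]+cal["fy"]*q[:,1]/q[:,2]]
E
python3 - <<'E'
from h import *
np.set_printoptions(precision=4,suppress=True)
s=get_calibration("scene");d=get_calibration("side")
A=lambda c,o,k:np.array(c)/k+o
print("slate",plane(s,A([[131,140],[98,80],[62,180],[203,110],[175,205]],[152,218],6),.032),plane(d,A([137,141],[288,217],6),.032))
print("ledge",plane(s,A([[92,35],[4,108],[118,197],[210,122]],[229,161],4),.034),plane(d,A([[120,80],[210,130],[125,212],[35,170]],[213,156],4),.034))
print("heli",plane(s,A([[104,128],[176,130],[184,218],[112,215],[120,20]],[313,118],6),.042),plane(d,A([[132,130],[215,125],[230,155],[145,160],[35,155]],[150,112],4.4),.042))
print("dome",plane(s,[145,193],.02),plane(d,[260,281],.02))
st=read_state();w=get_calibration("wrist");Rt=R.from_rotvec(st["orientation"])
print(Rt.as_matrix(), Rt.inv().apply(w["position"]-st["ee_pos"]), (Rt.inv()*R.from_rotvec(w["orientation"])).as_matrix())
E
```

```text
slate [[ 0.6081 -0.2431]
 [ 0.5753 -0.2464]
 [ 0.6145 -0.2744]
 [ 0.6065 -0.2116]
 [ 0.6438 -0.2366]] [[ 0.6047 -0.247 ]]
ledge [[ 0.4808  0.0244]
 [ 0.5142 -0.0549]
 [ 0.6098 -0.0159]
 [ 0.58    0.0649]] [[ 0.5782  0.0596]
 [ 0.6073 -0.0213]
 [ 0.5105 -0.054 ]
 [ 0.4762  0.0162]]
heli [[0.4748 0.2737]
 [0.4899 0.3045]
 [0.5396 0.2787]
 [0.5244 0.249 ]
 [0.4148 0.3179]] [[0.4841 0.2976]
 [0.5388 0.2688]
 [0.5322 0.2339]
 [0.4771 0.2632]
 [0.4115 0.3121]]
dome [[ 0.428  -0.2648]] [[ 0.4208 -0.2709]]
[[-0.8957  0.4447 -0.001 ]
 [ 0.4447  0.8957 -0.0016]
 [ 0.0002 -0.0018 -1.    ]] [ 0.0687 -0.0006 -0.1353] [[ 0.001   0.9624  0.2718]
 [ 1.     -0.0009 -0.0004]
 [-0.0001  0.2718 -0.9624]]
```

{"api": "jog_arm", "payload": {"commands": [{"travel": [1,-0.95,-0.2],"rot": [0,0,0]},{"travel": [1,-0.95,-0.2],"rot": [0,0,0]},{"travel": [1,-0.95,-0.2],"rot": [0,0,0]},{"travel": [1,-0.95,-0.2],"rot": [0,0,0]},{"travel": [1,-0.95,-0.2],"rot": [0,0,0]}]}}

```text
clock: 0.6
ee_pos: [0.4359, 0.3431, 0.2028]
orientation: [-0.717, -3.058, 0.001]
wrist_force: [1.2, -0.4, -0.2]
gripper_width: 0.999
finger_force: 0.0
```

{"api": "jog_arm", "payload": {"commands": [{"travel": [0,0,0],"rot": [0,0,0]},{"travel": [0,0,0],"rot": [0,0,0]},{"travel": [0,0,0],"rot": [0,0,0]}]}}

```text
clock: 0.9
ee_pos: [0.4344, 0.345, 0.2032]
orientation: [-0.717, -3.058, 0.0]
wrist_force: [0.4, -0.0, 0.9]
gripper_width: 0.999
finger_force: 0.0
```

```bash
cat >> h.py <<'E'
import pickle
def snap(n):
    st=read_state();c=get_calibration("wrist");i=capture("wrist")[:,:,::-1].copy();cv2.imwrite(f"pics/{n}.png",i);pickle.dump((st,c),open(f"pics/{n}.pkl","wb"));print(st["clock"],st["ee_pos"],st["orientation"]);return i,c
E
python3 -c "from h import *;snap('wh')"
```

```text
0.9 [0.43441117 0.34496884 0.20324632] [-7.17162740e-01 -3.05765335e+00  1.51588048e-04]
```

View pics/wh.png

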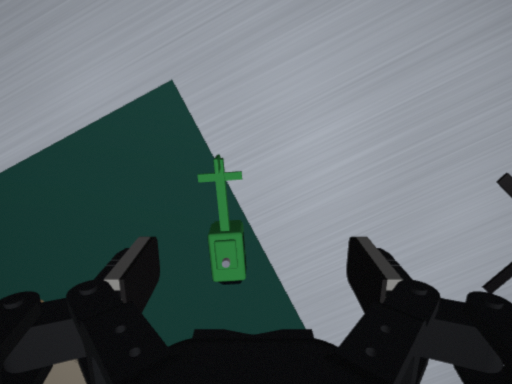

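The wrist view shows the helicopter with its cabin at (227,252), mast at (226,263) and tail up to (220,157). Next I look at the ledge on the way to the slate.

{"api": "jog_arm", "payload": {"commands": [{"travel": [0.2,-0.7,0],"rot": [0,0,0]},{"travel": [0.2,-0.7,0],"rot": [0,0,0]},{"travel": [0.2,-0.7,0],"rot": [0,0,0]},{"travel": [0.2,-0.7,0],"rot": [0,0,0]},{"travel": [0.2,-0.7,0],"rot": [0,0,0]}]}}

```text
clock: 1.45
ee_pos: [0.4846, 0.1701, 0.2038]
orientation: [0.712, 3.059, 0.001]
wrist_force: [0.3, 0.3, 0.5]
gripper_width: 0.998
finger_force: 0.0
```

{"api": "jog_arm", "payload": {"commands": [{"travel": [0.3,-0.7,0],"rot": [0,0,0]},{"travel": [0.3,-0.7,0],"rot": [0,0,0]},{"travel": [0.3,-0.7,0],"rot": [0,0,0]},{"travel": [0.3,-0.7,0],"rot": [0,0,0]},{"travel": [0.0,0,0],"rot": [0,0,0]}]}}

```text
clock: 1.95
ee_pos: [0.5473, 0.0274, 0.2039]
orientation: [0.719, 3.055, -0.002]
wrist_force: [0.6, 0.7, 0.5]
gripper_width: 1.0
finger_force: 0.0
```

{"api": "jog_arm", "payload": {"commands": [{"travel": [0,0,0],"rot": [0,0,0]},{"travel": [0,0,0],"rot": [0,0,0]}]}}

```text
clock: 2.15
ee_pos: [0.5444, 0.0313, 0.2034]
orientation: [-0.714, -3.059, -0.001]
wrist_force: [0.1, 0.7, 0.7]
gripper_width: 0.996
finger_force: 0.0
```

```bash
python3 -c "from h import *;snap('wl')"
```

```text
2.15 [0.54439378 0.03131894 0.20343224] [-7.14339759e-01 -3.05855474e+00 -7.48742600e-04]
```

View pics/wl.png

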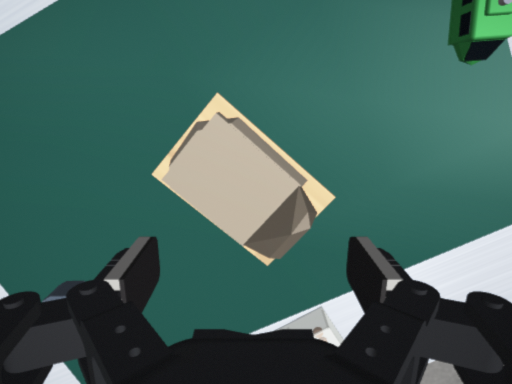

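The ledge top has corners (223,112), (162,180), (245,244) and (307,181), with the crag at (285,225). On to the slate.

{"api": "jog_arm", "payload": {"commands": [{"travel": [0.2,-0.7,-0.1],"rot": [0,0,-0.2]},{"travel": [0.2,-0.7,-0.1],"rot": [0,0,-0.2]},{"travel": [0.2,-0.7,-0.1],"rot": [0,0,-0.2]},{"travel": [0.2,-0.7,-0.1],"rot": [0,0,-0.2]},{"travel": [0.2,-0.7,-0.1],"rot": [0,0,-0.2]}]}}

```text
clock: 2.7
ee_pos: [0.5953, -0.1447, 0.1784]
orientation: [-0.927, -3.002, -0.001]
wrist_force: [0.5, 0.5, -0.4]
gripper_width: 0.996
finger_force: 0.0
```

{"api": "jog_arm", "payload": {"commands": [{"travel": [0.2,-0.7,-0.1],"rot": [0,0,-0.2]},{"travel": [0.1,-0.7,0],"rot": [0,0,0]},{"travel": [0,-0.5,0],"rot": [0,0,0]},{"travel": [0,0,0],"rot": [0,0,0]},{"travel": [0,0,0],"rot": [0,0,0]}]}}

```text
clock: 3.2
ee_pos: [0.61, -0.239, 0.1732]
orientation: [-0.97, -2.987, -0.001]
wrist_force: [-0.1, 0.2, 0.5]
gripper_width: 0.997
finger_force: 0.0
```

Run:
```python
from h import *
np.set_printoptions(precision=4,suppress=True)
st,c=pickle.load(open("pics/wl.pkl","rb"))
p=plane(c,[[223,112],[162,180],[245,244],[307,181]],.034);print(p,p.mean(0))
f=(p[2]+p[3]-p[0]-p[1])/2;a=np.degrees(np.arctan2(f[1],f[0]));print(np.linalg.norm(f),a,np.linalg.norm(p[1]-p[0]),np.linalg.norm(p[3]-p[2]),"mid",p.mean(0)-.003*f/np.linalg.norm(f))
snap("ws")
```

```text
[[ 0.4822  0.0303]
 [ 0.5138 -0.0549]
 [ 0.6128 -0.012 ]
 [ 0.5786  0.0743]] [0.5469 0.0094]
0.10698650565856169 23.96313704669923 0.09092273712052638 0.09286224748973386 mid [0.5441 0.0082]
3.2 [ 0.61   -0.239   0.1732] [-0.9699 -2.9871 -0.0014]
```

View pics/ws.png

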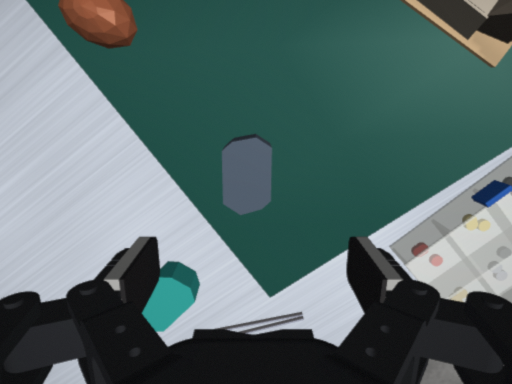

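The slate's top spans columns 222–272 and rows 137–214, with its long axis along the image vertical. The turquoise stone is at (172,297).

Run:
```python
from h import *
np.set_printoptions(precision=4,suppress=True)
st,c=pickle.load(open("pics/ws.pkl","rb"))
i=cv2.imread("pics/ws.png").astype(int)[125:225,210:285]
m=(i[...,2]>62)&(i[...,0]>i[...,2])&(i[...,0]-i[...,1]>8)
m=cv2.morphologyEx(m.astype(np.uint8),cv2.MORPH_OPEN,np.ones((3,3)))
y,x=np.nonzero(m);print(len(x),x.min()+210,x.max()+210,y.min()+125,y.max()+125)
cs,_=cv2.findContours(m,0,1);k=max(cs,key=cv2.contourArea)[:,0]+[210,125]
p=plane(c,k,.032).astype(np.float32);print(cv2.minAreaRect(p*1000))
M=cv2.moments(p*1000);print(M["m10"]/M["m00"],M["m01"]/M["m00"],M["m00"])
print("turq",plane(c,[172,297],.03))
t=R.from_rotvec(st["orientation"]).as_matrix();print("tool y",np.degrees(np.arctan2(t[1,1],t[0,1])))
```

```text
3282 222 271 138 213
((606.6801147460938, -244.25933837890625), (43.643802642822266, 69.69831848144531), 53.74430465698242)
606.4175316694506 -243.97665104154999 2658.1778399599716
turq [[ 0.6643 -0.3801]]
tool y 54.02368196428076
```

{"api": "jog_arm", "payload": {"commands": [{"travel": [-0.07,-0.1,-0.6],"rot": [0,0,0]},{"travel": [0,0,-0.7],"rot": [0,0,0]},{"travel": [0,0,-0.7],"rot": [0,0,0]},{"travel": [0,0,-0.6],"rot": [0,0,0]},{"travel": [0,0,0],"rot": [0,0,0]}]}}

```text
clock: 3.75
ee_pos: [0.6031, -0.2415, 0.0393]
orientation: [-0.965, -2.98, -0.003]
wrist_force: [-1.0, 0.3, -0.3]
gripper_width: 1.001
finger_force: 0.0
```

{"api": "jog_arm", "payload": {"commands": [{"travel": [0,0,-0.3],"rot": [0,0,0]},{"travel": [0,0,-0.2],"rot": [0,0,0]},{"travel": [0,0,0],"rot": [0,0,0]},{"travel": [0,0,0],"rot": [0,0,0]}]}}

```text
clock: 4.15
ee_pos: [0.6071, -0.2455, 0.0191]
orientation: [0.97, 2.987, -0.0]
wrist_force: [1.1, 0.5, 0.7]
gripper_width: 1.004
finger_force: 0.0
```

{"api": "jog_arm", "payload": {"commands": [{"travel": [0,0,-0.08],"rot": [0,0,0]},{"travel": [0,0,0],"rot": [0,0,0]},{"travel": [0,0,0],"rot": [0,0,0]},{"travel": [0,0,0],"rot": [0,0,0]},{"travel": [0,0,0],"rot": [0,0,0]}], "fingers": 30, "grip_force": 45}}

```text
clock: 4.65
ee_pos: [0.6069, -0.2456, 0.0149]
orientation: [0.971, 2.987, -0.0]
wrist_force: [-0.2, 0.3, 3.0]
gripper_width: 0.506
finger_force: 47.5
```

{"api": "jog_arm", "payload": {"commands": [{"travel": [0,0,0],"rot": [0,0,0]},{"travel": [0,0,0],"rot": [0,0,0]},{"travel": [0,0,0],"rot": [0,0,0]},{"travel": [0,0,0],"rot": [0,0,0]},{"travel": [0,0,0],"rot": [0,0,0]}]}}

```text
clock: 5.15
ee_pos: [0.6069, -0.2457, 0.015]
orientation: [0.971, 2.987, -0.0]
wrist_force: [0.1, 0.9, 5.0]
gripper_width: 0.505
finger_force: 47.7
```

{"api": "jog_arm", "payload": {"commands": [{"travel": [0,0,0.3],"rot": [0,0,0]},{"travel": [0,0,0.4],"rot": [0,0,0]},{"travel": [0,0,0.5],"rot": [0,0,0]},{"travel": [0,0,0.4],"rot": [0,0,0]},{"travel": [0,0,0],"rot": [0,0,0]}]}}

```text
clock: 5.65
ee_pos: [0.6084, -0.2462, 0.0978]
orientation: [0.969, 2.982, -0.001]
wrist_force: [0.7, -0.3, -1.2]
gripper_width: 0.502
finger_force: 47.1
```

{"api": "jog_arm", "payload": {"commands": [{"travel": [-0.1,0.4,0],"rot": [0,0,0.5]},{"travel": [-0.1,0.4,0],"rot": [0,0,0.5]},{"travel": [-0.1,0.4,0],"rot": [0,0,0.5]},{"travel": [-0.1,0.4,0],"rot": [0,0,0.5]},{"travel": [-0.1,0.4,0],"rot": [0,0,0.5]}]}}

```text
clock: 6.15
ee_pos: [0.5801, -0.1443, 0.0931]
orientation: [-0.433, -3.109, -0.001]
wrist_force: [0.1, 0.7, -2.1]
gripper_width: 0.505
finger_force: 47.0
```

{"api": "jog_arm", "payload": {"commands": [{"travel": [-0.1,0.4,0],"rot": [0,0,0.6]},{"travel": [-0.1,0.4,0],"rot": [0,0,0.6]},{"travel": [-0.1,0.4,0],"rot": [0,0,0.6]},{"travel": [-0.1,0.4,0],"rot": [0,0,0.6]},{"travel": [-0.1,0.4,0],"rot": [0,0,0.6]}]}}

```text
clock: 6.65
ee_pos: [0.5552, -0.0444, 0.0932]
orientation: [0.224, -3.131, -0.001]
wrist_force: [-0.2, 0.1, -1.3]
gripper_width: 0.506
finger_force: 46.9
```

{"api": "jog_arm", "payload": {"commands": [{"travel": [-0.1,0.4,0],"rot": [0,0,0.6]},{"travel": [-0.1,0.4,0],"rot": [0,0,0.6]},{"travel": [0,0.2,0],"rot": [0,0,0.6]},{"travel": [0,0,0],"rot": [0,0,0]},{"travel": [0,0,0],"rot": [0,0,0]}]}}

```text
clock: 7.15
ee_pos: [0.5461, 0.0046, 0.0938]
orientation: [0.608, -3.081, -0.0]
wrist_force: [0.2, -0.2, -1.3]
gripper_width: 0.506
finger_force: 47.0
```

Run:
```python
from h import *
snap("wc");st=read_state();t=R.from_rotvec(st["orientation"]).as_matrix();print("tool y",np.degrees(np.arctan2(t[1,1],t[0,1])),t[:,2],st["joint_pos"],st["gripper_width"],st["wrist_force"])
```

```text
7.15 [0.54606301 0.00459806 0.09375638] [ 6.08088633e-01 -3.08082193e+00 -1.84206304e-05]
tool y 112.30619748149194 [-8.68039634e-04 -2.81707625e-04 -9.99999584e-01] [-6.93560434e-02  4.19188289e-01  1.75250993e+00 -4.13406176e-04
  9.70740906e-01 -2.02923540e+00] 0.5086536433191452 [ 0.46450626  0.34723086 -1.01699095]
```

{"api": "jog_arm", "payload": {"commands": [{"travel": [-0.04,0.02,-0.3],"rot": [0,0,0]},{"travel": [0,0,-0.3],"rot": [0,0,0]},{"travel": [0,0,-0.2],"rot": [0,0,0]},{"travel": [0,0,0],"rot": [0,0,0]},{"travel": [0,0,0],"rot": [0,0,0]}]}}

```text
clock: 7.7
ee_pos: [0.5447, 0.0052, 0.0543]
orientation: [0.608, -3.082, -0.0]
wrist_force: [0.1, -0.1, -0.8]
gripper_width: 0.506
finger_force: 47.0
```

{"api": "jog_arm", "payload": {"commands": [{"travel": [0,0,-0.04],"rot": [0,0,0]},{"travel": [0,0,-0.03],"rot": [0,0,0]},{"travel": [0,0,0],"rot": [0,0,0]},{"travel": [0,0,0],"rot": [0,0,0]}]}}

```text
clock: 8.1
ee_pos: [0.5447, 0.0056, 0.0512]
orientation: [-0.61, 3.081, -0.0]
wrist_force: [-0.3, -0.3, -1.2]
gripper_width: 0.505
finger_force: 47.0
```

{"api": "jog_arm", "payload": {"commands": [{"travel": [0,0,-0.02],"rot": [0,0,0]},{"travel": [0,0,-0.02],"rot": [0,0,0]},{"travel": [0,0,0],"rot": [0,0,0]},{"travel": [0,0,0],"rot": [0,0,0]}]}}

```text
clock: 8.5
ee_pos: [0.5446, 0.0056, 0.0489]
orientation: [-0.61, 3.082, 0.0]
wrist_force: [-1.9, -0.2, -1.6]
gripper_width: 0.505
finger_force: 47.0
```

{"api": "jog_arm", "payload": {"commands": [{"travel": [0,0,-0.02],"rot": [0,0,0]},{"travel": [0,0,0],"rot": [0,0,0]},{"travel": [0,0,0],"rot": [0,0,0]}]}}

```text
clock: 8.8
ee_pos: [0.5446, 0.0057, 0.0489]
orientation: [-0.61, 3.081, -0.0]
wrist_force: [-2.1, 0.5, 6.9]
gripper_width: 0.501
finger_force: 48.0
```

Contact at about 7 N. Release, then lift.

{"api": "jog_arm", "payload": {"commands": [{"travel": [0,0,0],"rot": [0,0,0]},{"travel": [0,0,0],"rot": [0,0,0]},{"travel": [0,0,0],"rot": [0,0,0]},{"travel": [0,0,0],"rot": [0,0,0]},{"travel": [0,0,0],"rot": [0,0,0]}], "fingers": 80}}

```text
clock: 9.3
ee_pos: [0.5445, 0.0056, 0.0478]
orientation: [0.61, -3.082, -0.0]
wrist_force: [0.6, -0.1, 0.6]
gripper_width: 0.941
finger_force: 0.0
```

{"api": "jog_arm", "payload": {"commands": [{"travel": [0,0,0],"rot": [0,0,0]},{"travel": [0,0,0.3],"rot": [0,0,0]},{"travel": [0,0,0.6],"rot": [0,0,0]},{"travel": [0,0,0.7],"rot": [0,0,0]},{"travel": [0,0,0.7],"rot": [0,0,0]}]}}

```text
clock: 9.8
ee_pos: [0.5441, 0.0057, 0.1637]
orientation: [0.61, -3.081, -0.001]
wrist_force: [0.9, -0.1, 0.1]
gripper_width: 0.932
finger_force: 0.0
```

{"api": "jog_arm", "payload": {"commands": [{"travel": [0,0,0.7],"rot": [0,0,0]},{"travel": [0,0,0],"rot": [0,0,0]},{"travel": [0,0,0],"rot": [0,0,0]},{"travel": [0,0,0],"rot": [0,0,0]}]}}

```text
clock: 10.2
ee_pos: [0.5435, 0.0057, 0.1968]
orientation: [0.61, -3.08, -0.001]
wrist_force: [0.5, -0.8, -0.7]
gripper_width: 0.934
finger_force: 0.0
```

```bash
python3 -c "from h import *;snap('wp')"
```

```text
10.2 [0.54353559 0.00566622 0.1968484 ] [ 6.09787941e-01 -3.07963167e+00 -8.29927017e-04]
```

View pics/wp.png

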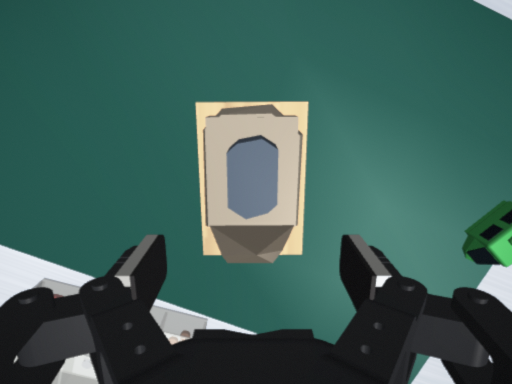

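The slate's top (columns 226–279, rows 136–218) lies flat within the ledge (columns 206–298, rows 116–225), clear of the crag. Now to the helicopter.

Run:
```python
from h import *
np.set_printoptions(precision=4,suppress=True)
st,c=pickle.load(open("pics/wp.pkl","rb"))
p=plane(c,[[206,117],[297,117],[298,225],[206,225]],.034)
f=(p[2]+p[3]-p[0]-p[1])/2;u=f/np.linalg.norm(f);print("ledge",p.mean(0)-.003*u,np.linalg.norm(f),np.degrees(np.arctan2(f[1],f[0])))
print("slate",plane(c,[252.5,177],.066))
```

```text
ledge [0.5429 0.0041] 0.10731096735962768 22.667582495726958
slate [[0.5413 0.0042]]
```

{"api": "jog_arm", "payload": {"commands": [{"travel": [-0.1,0.5,0],"rot": [0,0,-0.6]},{"travel": [-0.1,0.5,0],"rot": [0,0,-0.6]},{"travel": [-0.1,0.5,0],"rot": [0,0,-0.6]},{"travel": [-0.1,0.5,0],"rot": [0,0,-0.6]},{"travel": [-0.1,0.5,0],"rot": [0,0,-0.6]}]}}

```text
clock: 10.75
ee_pos: [0.5183, 0.1313, 0.1962]
orientation: [-0.05, -3.138, 0.001]
wrist_force: [-0.2, 0.0, -0.8]
gripper_width: 0.936
finger_force: 0.0
```

{"api": "jog_arm", "payload": {"commands": [{"travel": [-0.1,0.5,0],"rot": [0,0,-0.6]},{"travel": [-0.1,0.5,0],"rot": [0,0,-0.6]},{"travel": [0,0.5,0],"rot": [0,0,-0.6]},{"travel": [0,0.5,0],"rot": [0,0,-0.6]},{"travel": [0,0.5,0],"rot": [0,0,-0.6]}]}}

```text
clock: 11.25
ee_pos: [0.5085, 0.2562, 0.1961]
orientation: [-0.701, -3.06, 0.003]
wrist_force: [0.5, -0.2, 0.5]
gripper_width: 0.936
finger_force: 0.0
```

{"api": "jog_arm", "payload": {"commands": [{"travel": [0,0.3,-0.2],"rot": [0,0,-0.2]},{"travel": [0,0,0],"rot": [0,0,0]},{"travel": [0,0,0],"rot": [0,0,0]},{"travel": [0,0,0],"rot": [0,0,0]}]}}

```text
clock: 11.65
ee_pos: [0.5093, 0.2696, 0.1874]
orientation: [-0.738, -3.053, 0.002]
wrist_force: [-0.3, -0.0, -0.2]
gripper_width: 0.943
finger_force: 0.0
```

Run:
```python
from h import *
i,c=snap("wh2")
p=proj(c,[.507,.273,.03])[0];print(p)
x,y=p.astype(int);x0,y0=max(x-75,0),max(y-75,0)
cv2.imwrite("pics/wh2c.png",cv2.resize(i[y0:y0+150,x0:x0+150],(600,600),interpolation=cv2.INTER_CUBIC));print(x0,y0)
```

```text
11.65 [0.50926003 0.26960222 0.18740389] [-7.38463680e-01 -3.05253553e+00  2.19579050e-03]
[255.60622014 168.58651064]
180 93
```

View pics/wh2c.png

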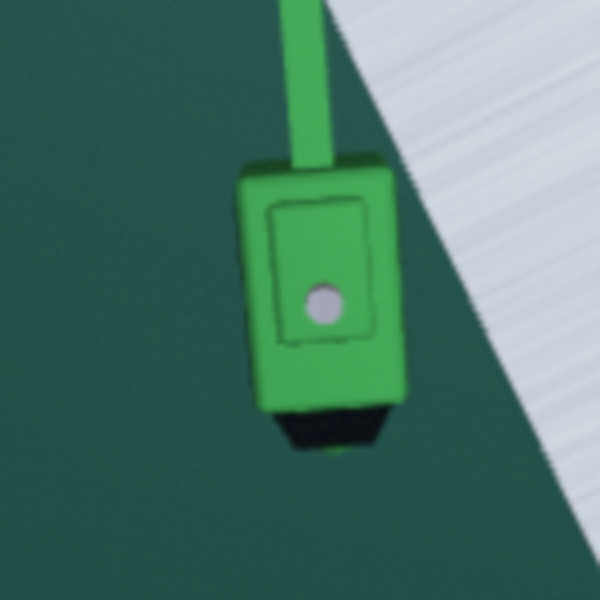

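The roof corners in the crop are (241,178), (390,168), (406,398) and (262,410), with the mast at (324,304).

Run:
```python
from h import *
np.set_printoptions(precision=4,suppress=True)
st,c=pickle.load(open("pics/wh2.pkl","rb"))
A=lambda q:np.array(q)/4+[180,93]
p=plane(c,A([[241,178],[390,168],[406,398],[262,410]]),.042);f=(p[2]+p[3]-p[0]-p[1])/2
print(p.mean(0),np.linalg.norm(f),np.linalg.norm(p[1]-p[0]),np.degrees(np.arctan2(f[1],f[0])),plane(c,A([324,304]),.054),plane(c,A([313,160]),.03))
t=R.from_rotvec(st["orientation"]).as_matrix();print("tool y",np.degrees(np.arctan2(t[1,1],t[0,1])))
```

```text
[0.5047 0.2798] 0.053601693412532535 0.03299279338447835 -22.242459986675243 [[0.5046 0.2793]] [[0.4783 0.2904]]
tool y 62.800823389250326
```

{"api": "jog_arm", "payload": {"commands": [{"travel": [-0.09,0.19,-0.6],"rot": [0,0,0.62]},{"travel": [0,0,-0.7],"rot": [0,0,0]},{"travel": [0,0,-0.7],"rot": [0,0,0]},{"travel": [0,0,-0.6],"rot": [0,0,0]},{"travel": [0,0,0],"rot": [0,0,0]}]}}

```text
clock: 12.2
ee_pos: [0.5021, 0.2777, 0.0545]
orientation: [-0.606, -3.076, 0.008]
wrist_force: [-0.1, -1.0, -0.0]
gripper_width: 0.936
finger_force: 0.0
```

{"api": "jog_arm", "payload": {"commands": [{"travel": [0,0,-0.4],"rot": [0,0,0]},{"travel": [0,0,-0.3],"rot": [0,0,0]},{"travel": [0,0,0],"rot": [0,0,0]},{"travel": [0,0,0],"rot": [0,0,0]}]}}

```text
clock: 12.6
ee_pos: [0.5061, 0.2801, 0.0243]
orientation: [0.607, 3.081, 0.001]
wrist_force: [0.4, -0.1, 0.9]
gripper_width: 0.934
finger_force: 0.0
```

{"api": "jog_arm", "payload": {"commands": [{"travel": [-0.02,0,-0.1],"rot": [0,0,0]},{"travel": [0,0,0],"rot": [0,0,0]},{"travel": [0,0,0],"rot": [0,0,0]},{"travel": [0,0,0],"rot": [0,0,0]},{"travel": [0,0,0],"rot": [0,0,0]}]}}

```text
clock: 13.1
ee_pos: [0.5042, 0.2802, 0.0182]
orientation: [0.606, 3.082, 0.0]
wrist_force: [-0.5, 0.1, -0.0]
gripper_width: 0.937
finger_force: 0.0
```

{"api": "jog_arm", "payload": {"commands": [{"travel": [0,0,0],"rot": [0,0,0]},{"travel": [0,0,0],"rot": [0,0,0]},{"travel": [0,0,0],"rot": [0,0,0]},{"travel": [0,0,0],"rot": [0,0,0]},{"travel": [0,0,0],"rot": [0,0,0]}], "fingers": 28, "grip_force": 30}}

```text
clock: 13.6
ee_pos: [0.5042, 0.2802, 0.018]
orientation: [0.606, 3.082, 0.0]
wrist_force: [-1.4, -0.6, 1.0]
gripper_width: 0.416
finger_force: 30.7
```

{"api": "jog_arm", "payload": {"commands": [{"travel": [0,0,0],"rot": [0,0,0]},{"travel": [0,0,0],"rot": [0,0,0]},{"travel": [0,0,0],"rot": [0,0,0]},{"travel": [0,0,0],"rot": [0,0,0]},{"travel": [0,0,0],"rot": [0,0,0]}]}}

```text
clock: 14.1
ee_pos: [0.5042, 0.2802, 0.018]
orientation: [0.606, 3.082, 0.0]
wrist_force: [0.2, 0.3, 1.0]
gripper_width: 0.42
finger_force: 30.7
```

{"api": "jog_arm", "payload": {"commands": [{"travel": [0,0,0.3],"rot": [0,0,0]},{"travel": [0,0,0.5],"rot": [0,0,0]},{"travel": [0,0,0.7],"rot": [0,0,0]},{"travel": [0,0,0.6],"rot": [0,0,0]},{"travel": [0,0,0],"rot": [0,0,0]}]}}

```text
clock: 14.6
ee_pos: [0.5068, 0.2814, 0.127]
orientation: [0.605, 3.076, 0.008]
wrist_force: [1.0, 0.0, -0.2]
gripper_width: 0.419
finger_force: 30.5
```

{"api": "jog_arm", "payload": {"commands": [{"travel": [0.06,-0.4,0],"rot": [0,0,0.4]},{"travel": [0.06,-0.4,0],"rot": [0,0,0.4]},{"travel": [0.06,-0.4,0],"rot": [0,0,0.4]},{"travel": [0.06,-0.4,0],"rot": [0,0,0.4]},{"travel": [0.06,-0.4,0],"rot": [0,0,0.4]}]}}

```text
clock: 15.1
ee_pos: [0.5181, 0.1791, 0.1216]
orientation: [-0.167, -3.135, 0.001]
wrist_force: [0.1, 0.0, 0.7]
gripper_width: 0.417
finger_force: 30.5
```

{"api": "jog_arm", "payload": {"commands": [{"travel": [0.06,-0.4,0],"rot": [0,0,0.4]},{"travel": [0.06,-0.4,0],"rot": [0,0,0.4]},{"travel": [0.06,-0.4,0],"rot": [0,0,0.4]},{"travel": [0.06,-0.4,0],"rot": [0,0,0.4]},{"travel": [0.06,-0.4,0],"rot": [0,0,0.4]}]}}

```text
clock: 15.6
ee_pos: [0.5331, 0.0792, 0.1216]
orientation: [0.271, -3.127, -0.0]
wrist_force: [-0.0, -0.4, -1.4]
gripper_width: 0.417
finger_force: 30.5
```

{"api": "jog_arm", "payload": {"commands": [{"travel": [0.06,-0.4,0],"rot": [0,0,0.4]},{"travel": [0.06,-0.4,0],"rot": [0,0,0.4]},{"travel": [0.06,-0.4,0],"rot": [0,0,0.4]},{"travel": [0,-0.2,0],"rot": [0,0,0.4]},{"travel": [0,0,0],"rot": [0,0,0]}]}}

```text
clock: 16.1
ee_pos: [0.5422, 0.0089, 0.1217]
orientation: [0.611, -3.079, -0.0]
wrist_force: [0.6, -0.3, 0.1]
gripper_width: 0.415
finger_force: 30.5
```

{"api": "jog_arm", "payload": {"commands": [{"travel": [0,0,0],"rot": [0,0,0]},{"travel": [0,0,0],"rot": [0,0,0]}]}}

```text
clock: 16.3
ee_pos: [0.5426, 0.0107, 0.1224]
orientation: [0.614, -3.08, -0.001]
wrist_force: [1.3, -0.5, -0.3]
gripper_width: 0.412
finger_force: 30.5
```

Run:
```python
from h import *
i,c=snap("wg");j=capture("side")[:,:,::-1]
s=capture("scene")[:,:,::-1]
r=lambda im:cv2.resize(im,(400,300),interpolation=cv2.INTER_CUBIC)
cv2.imwrite("pics/g.png",np.vstack([np.hstack([r(j[120:240,170:330]),r(s[125:245,190:350])]),np.hstack([r(i),r(i[60:240,130:370])])]))
```

```text
16.3 [0.54256235 0.01074053 0.12243084] [ 6.13516090e-01 -3.08005615e+00 -8.52646297e-04]
```

View pics/g.png

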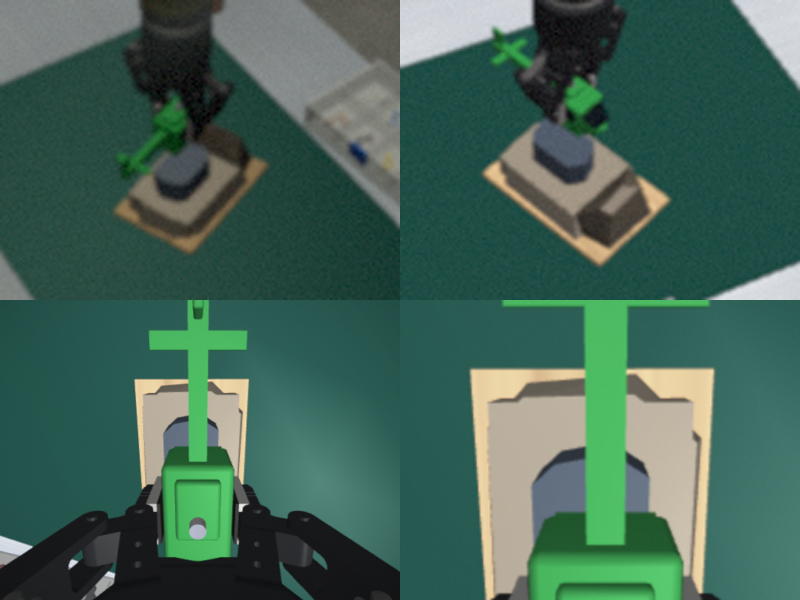

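The helicopter is held level, nose toward the crag and aligned with the slate. I correct y by −5 mm and lower it.

{"api": "jog_arm", "payload": {"commands": [{"travel": [0,-0.1,-0.2],"rot": [0,0,0]},{"travel": [0,0,-0.2],"rot": [0,0,0]},{"travel": [0,0,-0.2],"rot": [0,0,0]},{"travel": [0,0,0],"rot": [0,0,0]},{"travel": [0,0,0],"rot": [0,0,0]}]}}

```text
clock: 16.95
ee_pos: [0.5426, 0.0052, 0.0922]
orientation: [0.614, -3.079, -0.001]
wrist_force: [-0.4, -0.2, -0.9]
gripper_width: 0.419
finger_force: 30.5
```

{"api": "jog_arm", "payload": {"commands": [{"travel": [0,0,-0.06],"rot": [0,0,0]},{"travel": [0,0,0],"rot": [0,0,0]},{"travel": [0,0,0],"rot": [0,0,0]}]}}

```text
clock: 17.25
ee_pos: [0.5433, 0.0051, 0.0901]
orientation: [-0.614, 3.08, -0.0]
wrist_force: [-0.9, -0.6, -1.5]
gripper_width: 0.417
finger_force: 30.5
```

{"api": "jog_arm", "payload": {"commands": [{"travel": [0,0,-0.04],"rot": [0,0,0]},{"travel": [0,0,-0.04],"rot": [0,0,0]},{"travel": [0,0,0],"rot": [0,0,0]},{"travel": [0,0,0],"rot": [0,0,0]}]}}

```text
clock: 17.65
ee_pos: [0.543, 0.0051, 0.0858]
orientation: [0.615, -3.081, -0.0]
wrist_force: [0.8, 0.2, -0.5]
gripper_width: 0.416
finger_force: 30.5
```

{"api": "jog_arm", "payload": {"commands": [{"travel": [0,0,-0.02],"rot": [0,0,0]},{"travel": [0,0,0],"rot": [0,0,0]},{"travel": [0,0,0],"rot": [0,0,0]}]}}

```text
clock: 17.95
ee_pos: [0.5431, 0.0051, 0.0849]
orientation: [0.614, -3.081, 0.0]
wrist_force: [0.5, 0.1, -1.3]
gripper_width: 0.417
finger_force: 30.5
```

{"api": "jog_arm", "payload": {"commands": [{"travel": [0,0,-0.02],"rot": [0,0,0]},{"travel": [0,0,0],"rot": [0,0,0]},{"travel": [0,0,0],"rot": [0,0,0]}]}}

```text
clock: 18.25
ee_pos: [0.5432, 0.0051, 0.084]
orientation: [-0.614, 3.081, -0.0]
wrist_force: [0.4, 0.7, -1.0]
gripper_width: 0.421
finger_force: 30.6
```

{"api": "jog_arm", "payload": {"commands": [{"travel": [0,0,-0.01],"rot": [0,0,0]},{"travel": [0,0,0],"rot": [0,0,0]},{"travel": [0,0,0],"rot": [0,0,0]}]}}

```text
clock: 18.55
ee_pos: [0.5432, 0.0051, 0.084]
orientation: [-0.614, 3.08, -0.0]
wrist_force: [-2.4, 0.2, 6.4]
gripper_width: 0.417
finger_force: 31.2
```

Contact. Release and retreat straight up.

{"api": "jog_arm", "payload": {"commands": [{"travel": [0,0,0],"rot": [0,0,0]},{"travel": [0,0,0],"rot": [0,0,0]},{"travel": [0,0,0],"rot": [0,0,0]},{"travel": [0,0,0],"rot": [0,0,0]},{"travel": [0,0,0],"rot": [0,0,0]}], "fingers": 75}}

```text
clock: 19.05
ee_pos: [0.543, 0.0051, 0.0832]
orientation: [0.614, -3.081, -0.0]
wrist_force: [0.4, -0.1, 0.8]
gripper_width: 0.881
finger_force: 0.0
```

{"api": "jog_arm", "payload": {"commands": [{"travel": [0,0,0],"rot": [0,0,0]},{"travel": [0,0,0.2],"rot": [0,0,0]},{"travel": [0,0,0.4],"rot": [0,0,0]},{"travel": [0,0,0.6],"rot": [0,0,0]},{"travel": [0,0,0.7],"rot": [0,0,0]}]}}

```text
clock: 19.55
ee_pos: [0.5422, 0.0052, 0.1792]
orientation: [0.614, -3.079, -0.001]
wrist_force: [0.3, -0.4, -0.4]
gripper_width: 0.882
finger_force: 0.0
```

{"api": "jog_arm", "payload": {"commands": [{"travel": [0,0,0.7],"rot": [0,0,0]},{"travel": [0,0,0.5],"rot": [0,0,0]},{"travel": [0,0,0],"rot": [0,0,0]},{"travel": [0,0,0],"rot": [0,0,0]},{"travel": [0,0,0],"rot": [0,0,0]}]}}

```text
clock: 20.05
ee_pos: [0.542, 0.0052, 0.2375]
orientation: [0.614, -3.079, -0.001]
wrist_force: [0.0, 0.2, -0.1]
gripper_width: 0.877
finger_force: 0.0
```

Run:
```python
from h import *
i,c=snap("wf");j=capture("side")[:,:,::-1]
s=capture("scene")[:,:,::-1]
r=lambda im:cv2.resize(im,(400,300),interpolation=cv2.INTER_CUBIC)
cv2.imwrite("pics/f.png",np.vstack([np.hstack([r(j[135:225,190:310]),r(s[145:235,200:320])]),np.hstack([r(i),r(i[60:240,130:370])])]))
```

```text
20.05 [0.54203874 0.0052084  0.23746201] [ 6.14132357e-01 -3.07882715e+00 -9.14779019e-04]
```

View pics/f.png

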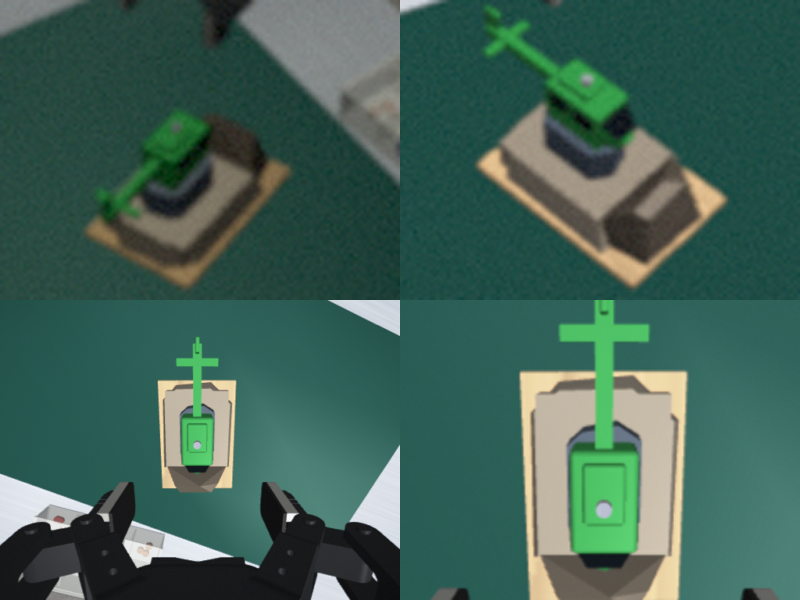

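The helicopter stands upright and aligned on the slate, roof centre at about wrist pixel (252,172). A last check of the offset, then hand in.

Run:
```python
from h import *
st,c=pickle.load(open("pics/wf.pkl","rb"))
h=plane(c,[252,172],.108)[0];m=plane(c,[252.4,186],.12)[0];d=np.linalg.norm(h-[.5413,.0042]);print(h,m,d)
if d<.013: print(finish_job())
```

```text
[0.53551001 0.00143228] [0.54382614 0.00527544] 0.006417499789454156
the job is handed in; nothing more can be done
None
```

The slate is level on the ledge and the green helicopter is upright on the slate, about 6 mm off its centre by the last wrist picture. Both were let go, the arm never went near the domed stone, and the job was handed in after about 20 s; no verdict came back.

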